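Lay the square against the base board and its pin

TASK

The white anatomical model is standing on the plywood base board where the square has to go: first move it onto the white foam sheet and stand it there upright. Then take the square from its wooden rest and lay it on the board for marking out: fence flush along its whole length against the board's edge nearest the robot, blade flat across the board, and the blade's outer (graduated) edge touching the steel pin, fence extending to the left of the blade as the robot sees it. Set both down without dropping them, let go, and leave the drill, the screw tray and the screwdriver where they are.

Things in the scene. Friction and masses are not known exactly. Their poses are not given: they have to be found in the camera images.
- board: Plywood base board, screwed down and immovable, 200 (x) x 280 (y) x 18 mm thick. Origin at the centre of its underside, on the bench; x points away from the robot (it is turned up to 0.2 rad), y to the robot's left. Its edge nearest the robot is the face at x = -100 mm.
- pin: Plain steel dowel pin, 12 mm in diameter, fixed upright in the board and standing 18 mm proud of its top. Origin on its axis at the board's top surface; axes parallel to the board's.
- square: Loose L-shaped square, 0.25 kg, sizes in mm in its own frame. Aluminium fence x -16..0, y 0..130, z 0..30; thin steel blade x 0..190, y 0..32, z 18.5..21.5; wooden grip block on the fence, see grip. Origin: corner of the fence's flat inner face (x = 0) and the blade's graduated outer edge (y = 0), at the fence's underside. It starts with fence on the bench, blade on the rest.
- heel (a point): Point on the square's inner fence face at the blade's outer edge, at the blade's underside: square frame (0, 0, 18.5) mm.
- toe (a point): Point on the square's inner fence face at the fence's other end: square frame (0, 130, 18.5) mm.
- grip (a point): Centre of the square's wooden grip block, at (-8, 52, 43) mm in the square's frame, axes as the square's. Block: 16 mm thick (x), 70 long (y), z 30 to 56; pinch it across its thickness, near the centre of mass along the fence. Square laid on the board: fence stands on the bench, inner face against the board, blade on the board's top with 0.5 mm play.
- rest: Dark wooden block, fixed to the bench, 50 (x) x 130 (y) x 18.5 mm, on which the square's blade lies at the start. Origin at the centre of its underside. It is on the left or the right of the board, the sheet on the other side.
- sheet: White stiff foam sheet, stuck down on the bench, 160 x 160 x 4 mm. Origin at the centre of its underside.
- model: Loose white plastic anatomical model, 118 mm high, 0.18 kg, standing on a round foot 54 mm across. A 62 mm bulb bears six side stubs (to 50 mm from the axis, none above 73 mm); on top stands one upright round stub, 24 mm across, 80 to 118 mm up, to pick it by from above. Origin at the centre of the foot's underside, z up. It starts on the board.
- tray: Loose blue tray of screws, 90 x 130 x 28 mm, origin at the centre of its underside. Bystander.
- drill: Loose cordless drill lying on its side, about 230 x 180 x 60 mm, 1.3 kg, origin on the bench under its chuck. Bystander.
- screwdriver: Loose screwdriver lying on the bench. Bystander.
Mind the look-alikes: they are no part of the job. Leave any pink look-alike of the square alone. Several things have the shape of the model; the one meant has the colours described above.

How it is judged (in metres and radians):
On the way:
1. the model stands upright on the foam sheet, let go, while the square still waits at its rest (x of model in the frame of sheet between -0.07 and 0.07 m and y of model in the frame of sheet between -0.07 and 0.07 m and z of model in the frame of sheet between 0.001 and 0.008 m and angle between model's own z axis and vertical below 0.1 rad and linear speed of model below 0.02 m/s and contact force between the fingers and model below 0.05 N and distance of square from where it was at the start of the episode below 0.03 m), for 0.2 s.
At the end, for the whole second after the job is handed in: Square released and still, both ends of its fence face within 2.5 mm of the board's near edge, blade flat (0.03 rad) on the board, its outer edge within 3 mm of the pin. Model upright (0.1 rad) and still on the sheet, foot centre at least 10 mm inside the sheet's edges (x of model in the frame of sheet between -0.07 and 0.07 m and y of model in the frame of sheet between -0.07 and 0.07 m and z of model in the frame of sheet between 0.001 and 0.008 m and angle between model's own z axis and vertical below 0.1 rad and linear speed of model below 0.02 m/s and x of heel in the frame of board between -0.1025 and -0.098 m and x of toe in the frame of board between -0.1025 and -0.098 m and z of heel in the frame of board between 0.015 and 0.0215 m and angle between square's own z axis and vertical below 0.03 rad and x of pin in the frame of square between 0.05 and 0.19 m and y of pin in the frame of square between -0.009 and -0.004 m and linear speed of square below 0.01 m/s and angular speed of square below 0.05 rad/s); the robot touches nothing.
It fails at once if the model is tipped by more than 0.7 rad (angle between model's own z axis and vertical above 0.7 rad).
It fails at once if the model is dropped (falls or flies at over 0.6 m/s out of the fingers) (linear speed of model above 0.6 m/s and contact force between the fingers and model below 0.05 N).
It fails at once if the square is dropped (falls or flies at over 0.6 m/s out of the fingers) (linear speed of square above 0.6 m/s and contact force between the fingers and square below 0.05 N).
It fails at once if the tray, the drill or the screwdriver is moved by more than 30 mm (distance of any of tray, drill, screwdriver from where it was at the start of the episode above 0.03 m).
It also fails if it takes over 64 s, if anything falls off the work surface, if the arm or the gripper's body presses on something with over 40 N, if the wrist force passes 120 N, or if a joint passes its speed limit or range.

ROBOT

A 6-joint arm with a two-finger parallel gripper is mounted at the origin on the work surface. World frame = base frame: x ahead of the robot, y to its left, z up, the work surface at z = 0. Lengths are in mm, angles in rad, forces in N, time in s.
With the tool pointing down it reaches from about 325 to 900 mm from the base axis. Payload 6.1 kg.
Tool frame: the origin (TCP) lies at the very end of the fingers, on their centre line; the grasp point (between the pads) lies 19 mm behind it; z points along the fingers, y is the line along which they close (so a half turn about z gives the same grasp; the last joint's range is limited). The gripper opens to 85 mm and grips with 20 to 120 N. Pads are 22 mm wide; open, the fingers measure 114 mm over their backs; the gripper's body (76 mm by 85 mm) begins 54 mm behind the grasp point. The pads swing forward as they close: fully open they stand 13 mm farther back than shut.
Start: joints at [-1.315, 0.22, 1.526, -0, 1.395, -0.126], TCP at [232.862, -579.992, 231.3] pointing down, gripper open.
Joint ranges: [-2.98, 2.98], [-0.91, 2.08], [0.09, 2.57], [-1.24, 4.39], [0.2, 2.65], [-2.68, 2.68]. Speed limits (rad/s): [2.57, 2.57, 3.01, 3.14, 3.14, 3.14].

INTERFACE

Orientations are given as [roll, pitch, yaw] about the fixed x, y, z axes, in that order (R = Rz(yaw) Ry(pitch) Rx(roll)).
In Python, from cell import arm, grab_frame, regions_of gives the robot as it stands. Calls block until the motion is done:
- arm.reach(position, orientation): joint-space move of the TCP to a pose.
- arm.move_straight(position, max_speed=150, orientation=None, stop_force=None): straight line of the TCP; orientation=None keeps the orientation; max_speed is the mean speed in mm/s. With stop_force (N) it stops when the force on the tool has changed by that much, and returns True; else False.
- arm.movej(angles): joint-space move.
- arm.grip(opening): opening from 0.0 (shut) to 1.0 (fully open); the grip force is fixed at half the most; returns when the fingers have stopped.
- arm.sleep(seconds).
- arm.solve_ik(position, orientation): joint angles nearest the present ones, or None.
- grab_frame(name): name is "scene" or "top"; returns a dict with "pixels" (480x640x3 uint8, red, green, blue), "range_z" (480x640 float32, mm along the optical axis (not along the pixel's ray), 0 where there is no reading), "fov_y" (degrees; the focal length in pixels is half the picture's height over the tangent of half this angle, whatever the lens; pixels are square), "cx", "cy" (the principal point, pixels), "k1" (the pictures are not rectified: a ray, as slopes to the right and down, at radius r is drawn at 1 + k1 r^2 times it, then the intrinsics apply), "world_from_camera" (4x4, takes a point from camera to world coordinates). Camera axes: x right, y down, z forward; pixel columns grow to the right and rows downward; lengths in mm; the calibration is good to about 2 mm. A picture is of the moment at which its call begins.
A pose or a line that the arm cannot do raises arm.PlanningError and nothing moves.
- arm.hand_in(): hands the job in; it is judged then, once.
Trained networks look in a picture, given as the dict that the camera call returned (one of the last four; its "shot" number tells which), for a name from the list of things; names that differ only in an ending like _2 or _b are one class to them, and where a whole thing is asked for, a point or a joint stands for the part that bears it (a point fixed in the world has none). Each returns a list of dicts, best first, with "conf" (0 to 1); they miss things now and then, are a little off and sometimes report something else, mostly with a low value. They report only what shows in the picture. A call takes as long as a camera call. They do not tell look-alikes from the thing itself.
- regions_of(picture, target): "region" (480x640 bool, what is visible of it) and "point" ([row, column] in pixels, amid what is visible of it).
Readings, each from a call of its own:
- arm.get_clock(): time.
- arm.get_qpos(): joint angles.
- arm.get_joint_vel(): joint speeds.
- arm.get_tau(): joint torques, N m.
- arm.get_position(): TCP position.
- arm.get_ee_rot(): TCP orientation.
- arm.get_contact_force(): force on the tool from outside, world axes, zero at the start.
- arm.get_torque(): the same for the moment, N m.
- arm.get_width(): opening from 0.0 (shut) to 1.0 (fully open).
- arm.get_grip_force(): force on a finger pad.
Only numpy, scipy, OpenCV 4.12 (cv2) and the standard library are available. Lean on these libraries where they do the work, as an engineer would, in place of code of your own. Each camera call takes 0.05 s, during which the arm holds its last target. There are 200 camera calls.

## Working session

There is one attempt and no reset: what is moved stays moved. The work goes in short steps, each a Python script; the robot and the scene stay as the last script left them, time stands still between calls to the robot, and variables do not carry over. Pictures are saved under pics/ and viewed, at most 10 in all, crops included, and the job is handed in when it is done.

```bash
ls; mkdir -p pics
cat > h.py <<'E'
import numpy as np, cv2, pickle
from cell import arm, grab_frame, regions_of
def cloud(f):
    H,W=f["range_z"].shape; F=H/2/np.tan(np.radians(f["fov_y"])/2)
    K=np.array([[F,0,f["cx"]],[0,F,f["cy"]],[0,0,1.]])
    v,u=np.mgrid[:H,:W]; p=np.stack([u,v],-1).reshape(-1,1,2).astype(np.float64)
    xy=cv2.undistortPoints(p,K,np.array([f["k1"],0,0,0.])).reshape(H,W,2)
    z=f["range_z"].astype(float); P=np.dstack([xy*z[...,None],z])
    T=np.array(f["world_from_camera"]); return P@T[:3,:3].T+T[:3,3]
def save(f,n): cv2.imwrite("pics/"+n+".png",cv2.cvtColor(f["pixels"],cv2.COLOR_RGB2BGR))
E
python3 - <<'E'
from h import *
for n in ["scene","top"]:
    f=grab_frame(n); save(f,n); pickle.dump(f,open(n+".pkl","wb")); C=cloud(f)
    print(n,f["fov_y"],f["k1"],np.round(f["world_from_camera"],2).tolist())
    for t in ["board","pin","square","rest","sheet","model","tray","drill","screwdriver","grip"]:
        for r in regions_of(f,t):
            m=r["region"]&(f["range_z"]>0)
            if m.any(): print(t,round(r["conf"],2),[int(x) for x in r["point"]],m.sum(),np.median(C[m],0).round(),f["pixels"][m].mean(0).round())
E
```

```text
pics
scene 50.006759415772464 -0.0381343705168992 [[0.58, 0.64, -0.51, 1188.74], [0.82, -0.44, 0.38, -544.79], [0.02, -0.64, -0.77, 1142.66], [0.0, 0.0, 0.0, 1.0]]
board 0.97 [283, 364] 6220 [616. -22.  15.] [220. 190. 142.]
square 0.95 [211, 408] 952 [481. 265.  19.] [168. 153. 146.]
square 0.76 [142, 369] 844 [180. 332.  14.] [192. 122. 140.]
rest 0.6 [215, 436] 506 [546. 321.  15.] [99. 62. 45.]
rest 0.53 [213, 408] 947 [478. 264.  19.] [168. 153. 146.]
sheet 0.77 [322, 230] 3428 [ 520. -345.    3.] [244. 241. 239.]
model 0.97 [262, 349] 768 [572. -20.  80.] [183. 168. 158.]
tray 0.61 [268, 470] 1453 [724. 279.   3.] [ 51.  68. 108.]
drill 0.81 [419, 301] 3706 [ 841. -318.   48.] [101.  89.  74.]
drill 0.66 [320, 234] 3455 [ 518. -345.    3.] [245. 241. 239.]
screwdriver 0.63 [346, 390] 466 [802. -68.  21.] [197.  65.  56.]
screwdriver 0.43 [421, 302] 3763 [ 841. -316.   48.] [101.  88.  73.]
grip 0.98 [143, 369] 826 [179. 332.  14.] [192. 122. 140.]
grip 0.64 [214, 408] 960 [481. 263.  19.] [165. 151. 144.]
top 53.484926998659965 -0.03591747497538511 [[0.03, -0.99, 0.13, 350.23],
[... 168 characters left out ...]
039 [187. 319.  16.] [145.  82. 103.]
square 0.63 [233, 197] 1716 [489. 266.  23.] [110. 104. 100.]
rest 0.67 [213, 169] 959 [534. 331.  18.] [55. 28. 16.]
sheet 0.8 [229, 463] 4760 [ 512. -339.    4.] [175. 175. 174.]
model 0.87 [197, 320] 897 [554.  -8.  85.] [132. 125. 120.]
model 0.84 [284, 354] 914 [386. -92.  68.] [ 30.  44. 103.]
tray 0.93 [133, 195] 2420 [726. 282.   5.] [23. 39. 67.]
tray 0.17 [94, 453] 3603 [ 823. -303.   47.] [55. 49. 37.]
drill 0.62 [93, 449] 3537 [ 823. -302.   47.] [54. 49. 37.]
screwdriver 0.94 [106, 345] 612 [793. -54.  21.] [130.  35.  30.]
grip 0.92 [369, 162] 1902 [188. 319.  17.] [149.  84. 106.]
grip 0.75 [234, 198] 1654 [490. 266.  23.] [110. 105. 100.]
```

Run:
```python
import cv2,numpy as np
i=cv2.imread("pics/top.png"); c=cv2.convertScaleAbs(i[110:330,130:540],alpha=1.5)
cv2.imwrite("pics/crop.png",cv2.resize(c,(800,429)))
```

```text
(no output)
```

View pics/scene.png

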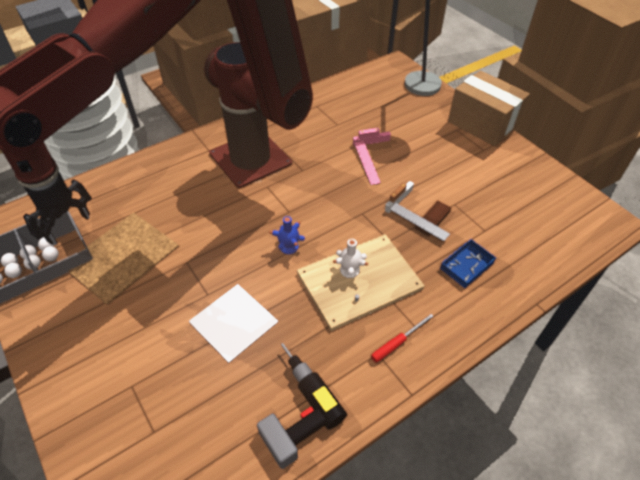

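View pics/top.png

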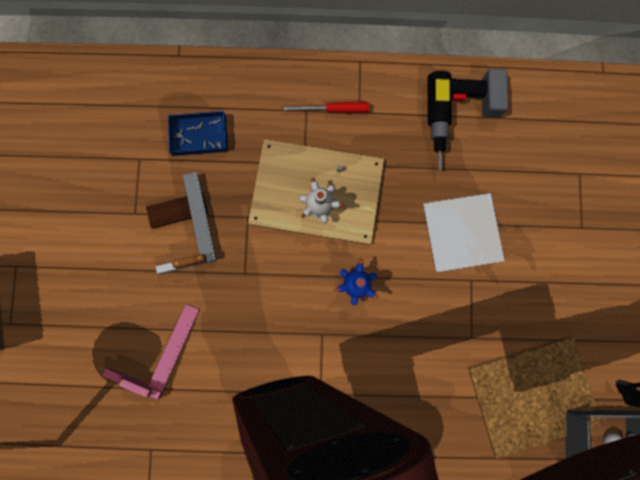

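View pics/crop.png

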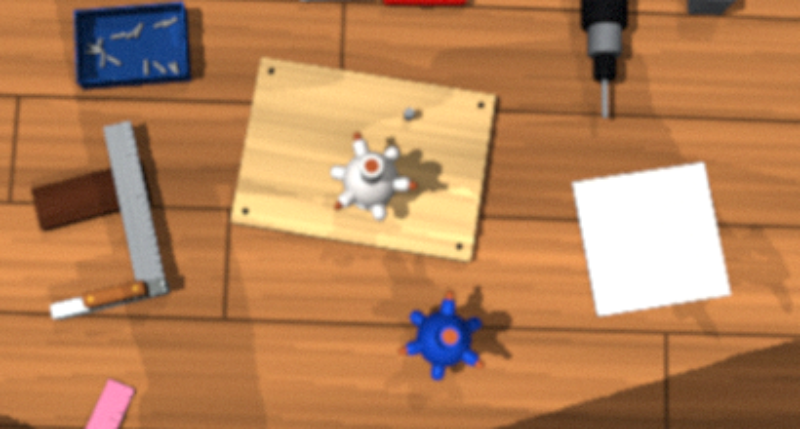

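Candidates: for the model, white on the board (top 320,197) or blue (354,284), so I choose white. For the square, grey with wooden grip on the rest (197,233) or pink (160,360), so I choose grey. For the sheet, white (463,232) or cork (535,395), so I choose white. The rest is at the robot's left. The pin is at about (340,168). The crop confirms these choices.

```bash
cat > meas.py <<'E'
from h import *
def rect(P,n):
    c,s,a=cv2.minAreaRect(P[:,:2].astype(np.float32)); print(n,len(P),"c",np.round(c,1),"size",np.round(s,1),"ang",round(a,1),"z",np.median(P[:,2]).round(1))
for n in ["top","scene"]:
    f=pickle.load(open(n+".pkl","rb")); C=cloud(f); px=f["pixels"].astype(float); hsv=cv2.cvtColor(f["pixels"],cv2.COLOR_RGB2HSV)
    x,y,z=C[...,0],C[...,1],C[...,2]; v=f["range_z"]>0
    box=lambda a,b,c,d,e,g:v&(x>a)&(x<b)&(y>c)&(y<d)&(z>e)&(z<g)
    print(n)
    rect(C[box(430,760,-200,180,13,23)],"board")
    b=box(430,640,-450,-220,-6,14)&(hsv[...,1]<40); rect(C[b],"sheet")
    for lo,hi in [(100,113),(113,125)]:
        b=box(500,640,-80,60,lo,hi); print("stub",b.sum(),C[b].mean(0).round(1) if b.any() else 0,np.ptp(C[b],axis=0).round(1) if b.any() else 0, "z99",np.percentile(z[box(500,640,-80,60,50,140)],99).round(1))
    b=box(560,720,-140,80,25,42); m=b&(x>590); print("pin",m.sum(),C[m].mean(0).round(1),np.ptp(C[m],axis=0).round(1))
    rect(C[box(380,480,200,370,46,64)],"grip")
    B=box(380,680,180,400,10,30)&(hsv[...,1]<70); rect(C[B&(x>450)],"blade")
    F=box(380,680,180,400,22,38)&(hsv[...,1]<70)&(x<470); rect(C[F],"fence")
E
python3 meas.py
```

```text
top
board 9407 c [ 5.957e+02 -4.000e-01] size [280.7 199.8] ang 82.4 z 17.9
sheet 4702 c [ 514.4 -340.6] size [161.3 164. ] ang 10.9 z 3.8
stub 11 [551.   -8.7 107.9] [ 6.6 20.7  9.2] z99 137.5
stub 16 [551.8  -7.6 119.1] [10.9 22.3 11. ] z99 137.5
pin 30 [644.9 -49.7  34. ] [ 25.3 173.3  14.3]
grip 265 c [425.8 271.2] size [17.1 71.4] ang 16.0 z 55.9
blade 1180 c [567.1 275.8] size [250.5  44.3] ang 20.0 z 21.6
fence 281 c [436.6 288. ] size [ 46.5 131.1] ang 15.6 z 28.6
scene
board 5091 c [598.4  -2.9] size [282.4 203.8] ang 82.5 z 16.1
sheet 3460 c [ 513.4 -341.4] size [163.8 163.6] ang 10.4 z 2.8
stub 28 [568.6 -15.1 106.4] [19.6 23.9 12.2] z99 136.3
stub 29 [567.4 -16.5 118.9] [19.4 19.1 11.6] z99 136.3
pin 20 [649.4 -53.2  32. ] [ 9.9 10.5 10.8]
grip 107 c [429.  271.1] size [19.6 74.7] ang 15.0 z 52.1
blade 587 c [569.4 268.6] size [252.3  55.9] ang 19.0 z 18.7
fence 112 c [432.2 283.7] size [ 31.2 133.7] ang 15.4 z 26.3
```

```bash
cat > m2.py <<'E'
from h import *
for n in ["top","scene"]:
    f=pickle.load(open(n+".pkl","rb")); C=cloud(f); x,y,z=C[...,0],C[...,1],C[...,2]
    T=(x>500)&(x<640)&(y>-80)&(y<60)
    b=T&(z>130)&(z<142); P=C[b]; print(n,"stubtop",len(P),((P.min(0)+P.max(0))/2).round(1),P.mean(0).round(1),np.ptp(P,axis=0).round(1))
    (c,r)=cv2.minEnclosingCircle(C[T&(z>60)&(z<100)][:,:2].astype(np.float32)); print("body",np.round(c,1),round(r,1))
    b=(x>615)&(x<690)&(y>-90)&(y<-20)&(z>32)&(z<42); P=C[b]; print("pin top",len(P),P.mean(0).round(1),np.ptp(P,axis=0).round(1))
print([None if (q:=arm.solve_ik(p,[np.pi,0,w])) is None else np.round(q,2).tolist() for p in [(553,-8,104),(514,-341,90),(426,271,60),(480,0,60)] for w in (0,np.pi/2)], arm.get_ee_rot())
E
python3 m2.py
```

```text
top stubtop 110 [559.9  -8.7 135.8] [560.1  -8.3 135.7] [22.5 22.3  9.3]
body [559.2  -8.9] 51.2
pin top 22 [644.4 -50.8  36.2] [9.7 9.  8. ]
scene stubtop 58 [562.3 -11.2 134.5] [563.3 -11.  134.1] [23.6 24.6  8.7]
body [568.1 -14.9] 48.2
pin top 10 [648.7 -52.4  34.4] [8.7 9.5 4.9]
[[-0.16, 0.18, 1.83, -0.0, 1.14, 1.41], [-0.16, 0.18, 1.83, -0.0, 1.14, -0.16], [-0.71, 0.34, 1.66, -0.0, 1.14, 0.86], [-0.71, 0.34, 1.66, 0.0, 1.14, -0.71], [0.41, 0.13, 1.97, -0.0, 1.03, 1.98], [0.41, 0.13, 1.97, -0.0, 1.03, 0.41], [-0.16, 0.08, 2.04, -0.0, 1.03, 1.41], [-0.16, 0.08, 2.04, -0.0, 1.03, -0.16]] [ 3.14158560e+00 -1.64190263e-05  3.81833083e-01]
```

Run:
```python
from h import *
o=[np.pi,0,np.pi/2]
arm.grip(1.0)
arm.reach([561,-9.5,200],o)
print(arm.move_straight([561,-9.5,105],120,stop_force=8),arm.get_position())
arm.grip(0.0); print("w",arm.get_width(),arm.get_grip_force(),arm.get_position())
p=arm.get_position(); zp=p[2]
arm.move_straight([p[0],p[1],zp+60],100); print("w",arm.get_width(),arm.get_grip_force())
arm.move_straight([514,-341,zp+60],200)
arm.move_straight([514,-341,zp+2],120)
f=grab_frame("top"); save(f,"place"); print(arm.get_clock())
print(arm.move_straight([514,-341,zp-17],30,stop_force=4),arm.get_position(),arm.get_contact_force())
```

```text
False [561.69224648  -9.6560226  105.83483799]
w 0.26558916392742415 58.59605312347412 [561.0323665   -9.51963261 105.44949994]
w 0.2686049306311821 58.763986229896545
8.475
True [ 513.80486552 -340.95520071   91.41600385] [-1.2943025  -0.05249642  3.79005228]
```

Run:
```python
from h import *
arm.grip(1.0); p=arm.get_position()
arm.move_straight([p[0],p[1],p[2]+100],120); print(arm.get_clock())
arm.reach([470,150,250],[np.pi,0,np.radians(106)])
arm.sleep(.3)
for n in ["top","scene"]:
    f=grab_frame(n); pickle.dump(f,open(n+"2.pkl","wb")); C=cloud(f); x,y,z=C[...,0],C[...,1],C[...,2]
    b=(x>430)&(x<600)&(y>-430)&(y<-250)&(z>112)&(z<130); print("stub",C[b].mean(0).round(1),b.sum())
    save(f,n+"2")
i=cv2.imread("pics/top2.png"); cv2.imwrite("pics/crop2.png",cv2.resize(cv2.convertScaleAbs(i[110:330,130:540],alpha=1.5),(800,429)))
```

```text
10.625
stub [ 511.3 -337.5  121. ] 118
stub [ 515.8 -341.9  119.2] 84
```

View pics/crop2.png

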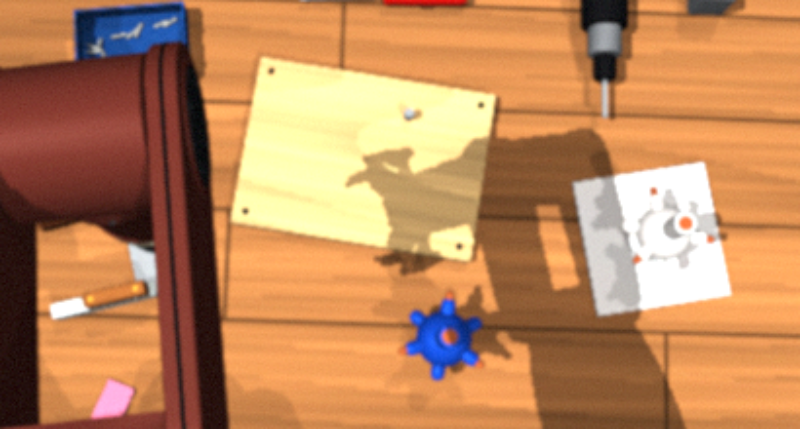

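```bash
cat > m3.py <<'E'
from h import *
# square from fresh frames: blade right (outer) edge line, board near edge line, pin
def line(P):
    vx,vy,x0,y0=cv2.fitLine(P.astype(np.float32),cv2.DIST_HUBER,0,.01,.01).ravel(); return np.degrees(np.arctan2(vy,vx)),x0,y0
for n in ["top","scene"]:
    f=pickle.load(open(n+".pkl","rb")); C=cloud(f); x,y,z=C[...,0],C[...,1],C[...,2]; s=cv2.cvtColor(f["pixels"],cv2.COLOR_RGB2HSV)[...,1]
    b=(z>15)&(z<26)&(s<70)&(x>455)&(x<660)&(y>200)&(y<345)
    # keep main component
    k,l,st,_=cv2.connectedComponentsWithStats(b.astype(np.uint8)); b=l==1+st[1:,4].argmax()
    c,sz,a=cv2.minAreaRect(C[b][:,:2].astype(np.float32)); print(n,"blade",b.sum(),np.round(c,1),np.round(sz,1),round(a,1))
    b=(z>46)&(z<64)&(x>380)&(x<480)&(y>200)&(y<370); P=C[b][:,:2]; m=P.mean(0); w,V=np.linalg.eigh(np.cov(P.T)); print("grip mean",m.round(1),"axis",np.degrees(np.arctan2(V[1,1],V[0,1])).round(1))
E
python3 m3.py
```

```text
top blade 1131 [538.5 265.4] [180.6  36. ] 17.0
grip mean [425.4 270.7] axis 105.8
scene blade 507 [541.  264.2] [183.7  42.1] 15.0
grip mean [430.5 266.6] axis 104.4
```

Model stands at the sheet's centre (crop 680,228), upright. Next is the square.

Run:
```python
from h import *
g=np.array([427,270.]); o=[np.pi,0,np.radians(105.6)]
arm.reach([*g,110],o)
print(arm.move_straight([*g,29],80,stop_force=8),arm.get_position(),arm.get_contact_force())
arm.grip(0.0); print("w",arm.get_width()*85,arm.get_grip_force(),arm.get_position(),arm.get_contact_force())
p=arm.get_position()
arm.move_straight([p[0],p[1],p[2]+60],60); print("w",arm.get_width()*85,arm.get_contact_force(),arm.get_torque())
a=np.radians(-7.55); R=np.array([[np.cos(a),-np.sin(a)],[np.sin(a),np.cos(a)]])
t=np.array([596.5,-1])+R@[-118,22]
o2=[np.pi,0,np.pi/2+a]
arm.move_straight([*t,p[2]+60],120,orientation=o2)
arm.move_straight([*t,p[2]+25],60); arm.sleep(.3)
print(p[2],arm.get_position(),arm.get_clock(),arm.get_ee_rot())
for n in ["top","scene"]:
    f=grab_frame(n); pickle.dump(f,open(n+"3.pkl","wb")); save(f,n+"3")
i=cv2.imread("pics/scene3.png"); cv2.imwrite("pics/crop3.png",cv2.resize(i[170:370,250:510],(780,600)))
```

```text
False [427.54216507 270.25040119  29.58371657] [-0.46861094  0.12798455 -0.73876789]
w 14.960138515637887 59.3217533826828 [427.22691006 270.09890824  29.26177766] [-0.32818024 -0.37325443  2.20881821]
w 14.737727168282685 [ 0.1704997  -0.55833126 -2.24279472] [-0.05126759  0.06048959  0.04693147]
29.261777659280693 [482.70247951  36.28090978  54.61332882] 19.7583 [ 3.14091807e+00 -3.63347923e-05  1.43902690e+00]
```

View pics/crop3.png

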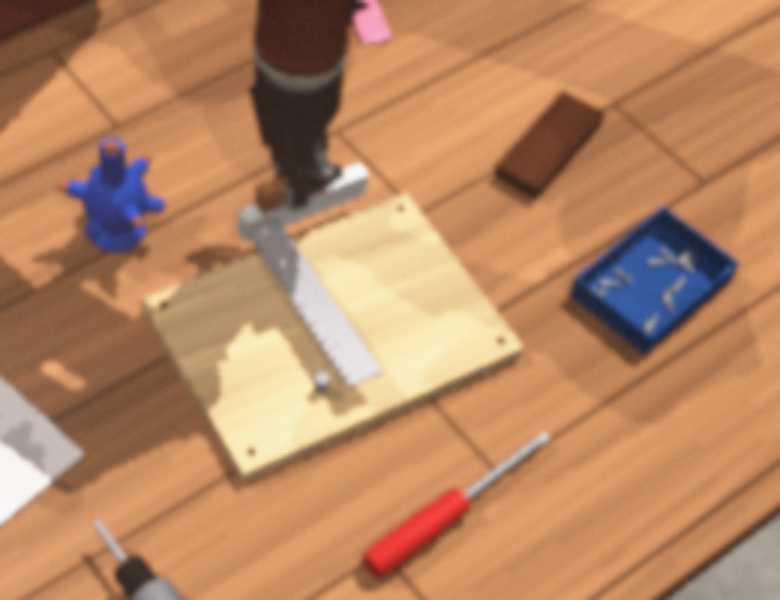

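The square is held level, with the blade over the board beside the pin (crop 320,380). Before lowering, I measure the blade's tilt and offset.

```bash
cat > m4.py <<'E'
from h import *
import sys
suf,zb=sys.argv[1],float(sys.argv[2])   # zb: blade-top height expected
a=np.radians(-7.55); R=np.array([[np.cos(a),-np.sin(a)],[np.sin(a),np.cos(a)]])
cen={"top":[595.7,-.4],"scene":[598.4,-2.9]}
for n in ["top","scene"]:
    f=pickle.load(open(n+suf+".pkl","rb")); C=cloud(f); s=cv2.cvtColor(f["pixels"],cv2.COLOR_RGB2HSV)[...,1]
    B=(C[...,:2]-cen[n])@R; bx,by,z=B[...,0],B[...,1],C[...,2]
    m=(bx>-75)&(bx<95)&(by>-60)&(by<30)&(abs(z-zb)<9)&(s<75)
    k,l,st,_=cv2.connectedComponentsWithStats(m.astype(np.uint8),connectivity=4); m=l==1+st[1:,4].argmax()
    A=np.c_[bx[m],by[m],np.ones(m.sum())]; pl=np.linalg.lstsq(A,z[m],rcond=None)[0]
    c,sz,an=cv2.minAreaRect(B[m].astype(np.float32))
    X=[];Y0=[];Y1=[]
    for lo in range(-70,85,8):
        q=m&(bx>=lo)&(bx<lo+8)
        if q.sum()>15: X.append(lo+4);Y0.append(by[q].min());Y1.append(by[q].max())
    p0=np.polyfit(X,Y0,1);p1=np.polyfit(X,Y1,1)
    print(n,m.sum(),"tilt x,y",pl[:2].round(3),"z0",pl[2].round(1),"rect",np.round(c,1),np.round(sz,1),round(an,1),"outer edge y@x=55",np.polyval(p0,55).round(1),"slopes",p0[0].round(3),p1[0].round(3),"xmax",bx[m].max().round(1))
E
python3 m4.py 3 46.5
```

```text
top 402 tilt x,y [ 0.    -0.012] z0 46.7 rect [ 34.1 -13.5] [31.9 91.2] 90.0 outer edge y@x=55 -29.1 slopes -0.008 0.002 xmax 79.7
scene 600 tilt x,y [-0.001 -0.032] z0 44.4 rect [  3.1 -13. ] [ 34.3 155.5] 89.5 outer edge y@x=55 -28.8 slopes -0.005 -0.008 xmax 80.9
```

```bash
cat > push.py <<'E'
from h import *
a=np.radians(-7.55); ex=np.array([np.cos(a),np.sin(a),0]); ey=np.array([-np.sin(a),np.cos(a),0])
def bf():
    p=np.array(arm.get_position()); d=p-[596.5,-1,0]; F=np.array(arm.get_contact_force())
    print("board frame tcp",np.round([d@ex,d@ey,p[2]],2),"F",np.round([F@ex,F@ey,F[2]],1),"T",np.round(arm.get_torque(),2),"rot",np.round(np.array(arm.get_ee_rot())-[0,0,np.pi/2+a],4),"t",round(arm.get_clock(),2))
    return p
E
python3 - <<'E'
from push import *
p=bf()
print(arm.move_straight([p[0],p[1],27.5],20,stop_force=4)); p=bf()
arm.move_straight(p+[0,0,0.2],10); p=bf()
print(arm.move_straight(p+ex*16,12,stop_force=6)); p=bf()
print(arm.move_straight(p-ey*16,12,stop_force=5)); p=bf()
for n in ["top","scene"]:
    f=grab_frame(n); pickle.dump(f,open(n+"4.pkl","wb")); save(f,n+"4")
E
python3 m4.py 4 21.5
```

```text
board frame tcp [-117.83   22.02   54.51] F [ 0.   0.1 -3.2] T [-0.01  0.05 -0.  ] rot [ 3.1411 -0.      0.    ] t 19.86
True
board frame tcp [-118.02   22.02   29.22] F [-0.9 -0.4  5.4] T [0.04 0.11 0.  ] rot [-3.141  0.     0.   ] t 21.0
board frame tcp [-118.08   21.98   29.28] F [ 0.9  0.6 -0.9] T [ 0.01 -0.08 -0.01] rot [-3.1383e+00  2.0000e-04 -1.0000e-04] t 21.34
True
board frame tcp [-108.42   22.01   29.25] F [-0.3 -0.7  5.2] T [-0.04 -0.03 -0.02] rot [-3.1373e+00  1.0000e-04 -1.0000e-04] t 22.18
True
board frame tcp [-108.54   21.54   29.26] F [-0.1 -0.5  3.4] T [-0.06 -0.06  0.1 ] rot [-3.1375e+00 -1.2000e-03 -1.0000e-04] t 22.58
top 398 tilt x,y [-0.016 -0.046] z0 20.9 rect [ 52.3 -12.8] [80.4 33.9] 0.1 outer edge y@x=55 -29.0 slopes -0.014 0.001 xmax 92.5
scene 1254 tilt x,y [-0.008 -0.003] z0 17.6 rect [  9.8 -14.9] [ 89.9 169.5] 89.9 outer edge y@x=55 -58.6 slopes -0.189 0.043 xmax 94.6
```

Run:
```python
from push import *
p=bf()
arm.move_straight(p-ex*1.2+[0,0,0.3],8); arm.sleep(.2); p=bf()
for k in range(3):
    r=arm.move_straight(p-ey*14,12,stop_force=7); q=bf(); print(r)
    if (p-q)@ey>4: break
    p=q
```

```text
board frame tcp [-108.52   21.55   29.27] F [ 0.8 -0.2  2.5] T [-0.09 -0.14  0.06] rot [-3.1376e+00 -1.1000e-03  0.0000e+00] t 22.68
board frame tcp [-110.01   21.54   29.3 ] F [-0.   0.8 -0. ] T [-0.09 -0.28 -0.01] rot [-3.1362e+00 -1.3000e-03 -2.0000e-04] t 23.15
board frame tcp [-110.41   11.79   29.27] F [-0.7  2.2  3.8] T [ 0.06 -0.25  0.7 ] rot [-3.136e+00 -2.700e-03  1.500e-03] t 23.99
True
```

Run:
```python
from push import *
p=np.array(arm.get_position())
arm.move_straight(p+ey*1.0+[0,0,0.2],8); arm.sleep(.2); p=bf()
for k in range(3):
    r=arm.move_straight(p+ex*5,8,stop_force=7); q=bf(); print(r)
    if (q-[596.5,-1,0])@ex>-109: break
    p=q
for n in ["top","scene"]:
    f=grab_frame(n); pickle.dump(f,open(n+"5.pkl","wb")); save(f,n+"5")
i=cv2.imread("pics/scene5.png"); cv2.imwrite("pics/crop5.png",cv2.resize(i[220:340,290:450],(800,600),interpolation=cv2.INTER_CUBIC))
```

```text
board frame tcp [-110.26   12.82   29.46] F [1.7 3.1 0.1] T [ 0.21 -0.57  0.44] rot [-3.1343e+00 -2.7000e-03  9.0000e-04] t 24.55
board frame tcp [-110.22   12.95   29.26] F [-2.1  0.6  5.5] T [-0.14 -0.23  0.29] rot [-3.132e+00 -2.700e-03  1.600e-03] t 24.87
True
board frame tcp [-110.21   13.01   29.29] F [-2.2  1.3  4.1] T [-0.1  -0.38  0.25] rot [-3.1301e+00 -2.5000e-03  2.5000e-03] t 25.18
True
board frame tcp [-110.25   13.05   29.29] F [-1.7 -0.4  4.1] T [-0.1  -0.42  0.16] rot [-3.1284e+00 -2.4000e-03  3.1000e-03] t 25.47
True
```

View pics/crop5.png

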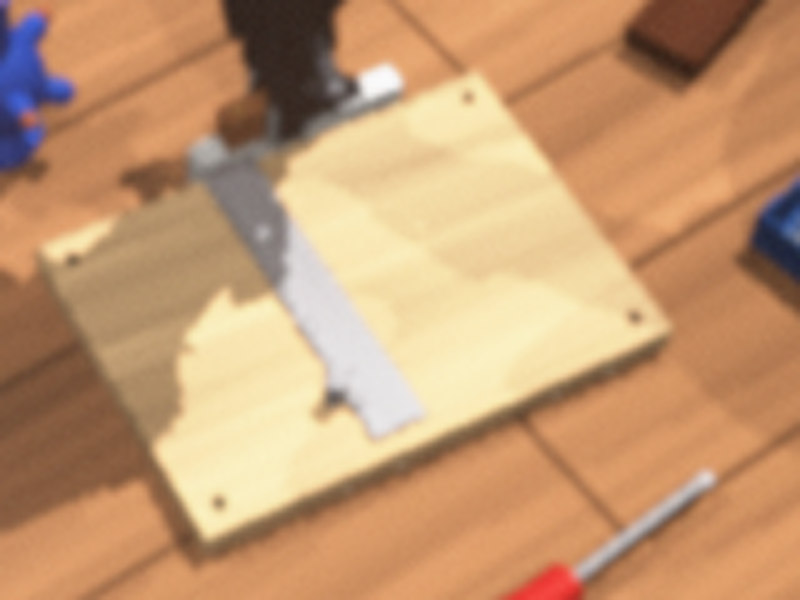

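```bash
cat >> push.py <<'E'
O=[np.pi,0,np.pi/2+a]
def W(b,z): return np.array([596.5,-1,0])+ex*b[0]+ey*b[1]+[0,0,z]
def go(b,z,v=10,sf=None):
    r=arm.move_straight(W(b,z),v,orientation=O,stop_force=sf); arm.sleep(.15); print(r,end=" "); return bf()
E
python3 - <<'E'
from push import *
go((-110.5,14),31.5); 
go((-110.5,14),29.7)
go((-105,14),29.7,10,9)
for n in ["top","scene"]:
    f=grab_frame(n); pickle.dump(f,open(n+"6.pkl","wb")); save(f,n+"6")
E
```

```text
False board frame tcp [-110.98   13.98   31.12] F [-0.   0.3 -2.5] T [0.09 0.11 0.17] rot [-3.1405e+00 -0.0000e+00 -1.0000e-04] t 26.12
False board frame tcp [-110.5    13.99   29.69] F [ 0.7  0.4 -2.4] T [0.08 0.08 0.05] rot [-3.1416  0.     -0.    ] t 26.6
True board frame tcp [-108.55   14.08   29.25] F [ 0.5 -0.6  5.3] T [-0.07 -0.05  0.06] rot [-3.138e+00 -0.000e+00  1.000e-04] t 27.17
```

Run:
```python
from push import *
go((-109,14),30.2)
for x in (-108.5,-108,-107.5,-107,-106.5):
    p=go((x,14),29.8)
    F=np.array(arm.get_contact_force())
    if F@ex<-4: break
```

```text
False board frame tcp [-109.46   14.02   29.84] F [-0.2  0.6 -2. ] T [0.05 0.14 0.03] rot [-3.1407e+00 -0.0000e+00  1.0000e-04] t 27.8
False board frame tcp [-108.55   14.01   29.76] F [ 0.4  0.5 -1.6] T [0.11 0.05 0.03] rot [-3.1415 -0.      0.    ] t 28.2
False board frame tcp [-108.45   14.06   29.7 ] F [-3.1  0.7 -0.2] T [0.13 0.55 0.02] rot [-3.1406 -0.     -0.    ] t 28.6
False board frame tcp [-108.4    14.09   29.58] F [-4.4  0.8  1.7] T [ 0.17  0.88 -0.03] rot [-3.1396 -0.      0.    ] t 29.0
```

Run:
```python
from push import *
for y in (13.4,13,12.6,12.2,11.8,11.4,11.0):
    p=go((-108.3,y),29.8)
    if arm.get_torque()[2]>0.35: break
```

```text
False board frame tcp [-108.52   13.57   29.67] F [-3.4  2.1 -1.3] T [0.49 0.51 0.14] rot [-3.1412e+00 -2.0000e-04  1.0000e-04] t 29.4
False board frame tcp [-108.56   13.33   29.67] F [-3.1  4.1 -2.1] T [0.76 0.5  0.2 ] rot [-3.1411e+00 -5.0000e-04  1.0000e-04] t 29.8
False board frame tcp [-108.66   13.04   29.62] F [-3.   3.8 -1.1] T [0.9  0.5  0.28] rot [-3.1409e+00 -7.0000e-04  2.0000e-04] t 30.2
False board frame tcp [-108.71   12.79   29.63] F [-4.1  4.5 -0.5] T [0.95 0.46 0.4 ] rot [-3.1408e+00 -9.0000e-04  5.0000e-04] t 30.6
```

Run:
```python
from push import *
go((-109.5,13.5),29.9)
for y in (13,12.5,12,11.5,11):
    p=go((-109.5,y),29.8)
    if arm.get_torque()[2]>0.5: break
```

```text
False board frame tcp [-108.94   13.36   30.15] F [ 1.   1.2 -2.7] T [ 0.3  -0.06  0.27] rot [ 3.1405e+00  1.0000e-04 -1.0000e-04] t 31.07
False board frame tcp [-109.12   13.     30.01] F [ 1.1  2.  -2.2] T [ 0.3  -0.27  0.4 ] rot [3.1408e+00 0.0000e+00 1.0000e-04] t 31.48
False board frame tcp [-109.28   12.56   29.93] F [ 1.6  2.7 -2.4] T [ 0.4  -0.37  0.56] rot [ 3.1411e+00 -0.0000e+00  1.0000e-04] t 31.88
```

```bash
python3 - <<'E'
from push import *
go((-109.5,14.1),30.2)
go((-109,13.8),29.7)
go((-108,13.8),29.7)
go((-108.1,13.8),29.3)
arm.grip(1.0); arm.sleep(.2); p=bf()
arm.move_straight(p+[0,0,80],60,orientation=O)
arm.reach([330,-200,320],O) if arm.solve_ik([330,-200,320],O) is not None else arm.movej([-1.315,.22,1.526,0,1.395,-.126])
arm.sleep(.3)
for n in ["top","scene"]:
    f=grab_frame(n); pickle.dump(f,open(n+"7.pkl","wb")); save(f,n+"7")
print(arm.get_clock())
i=cv2.imread("pics/top7.png"); cv2.imwrite("pics/crop7.png",cv2.resize(cv2.convertScaleAbs(i[130:260,235:400],alpha=1.5),(760,600),interpolation=cv2.INTER_CUBIC))
E
python3 m4.py 7 21.5
```

```text
False board frame tcp [-109.91   13.97   29.99] F [-0.6 -0.2 -0.9] T [0.07 0.04 0.07] rot [-3.1407e+00  1.0000e-04 -3.0000e-04] t 32.34
False board frame tcp [-109.2    13.8    29.58] F [ 0.   0.8 -2. ] T [0.25 0.14 0.06] rot [-3.1412e+00 -0.0000e+00 -1.0000e-04] t 32.74
False board frame tcp [-108.48   13.84   29.5 ] F [-2.9  0.6 -2.2] T [0.17 0.56 0.07] rot [-3.1406 -0.      0.    ] t 33.14
False board frame tcp [-108.46   13.82   29.29] F [-5.   0.9  2.1] T [0.27 0.86 0.09] rot [-3.1408  0.      0.    ] t 33.54
board frame tcp [-108.1    13.81   29.29] F [ 0.2  0.6 -1. ] T [-0.04 -0.01 -0.01] rot [ 3.1415  0.     -0.    ] t 34.42
37.625
top 1032 tilt x,y [-0.006 -0.014] z0 20.8 rect [  8.3 -23.1] [ 39.  166.4] 89.3 outer edge y@x=55 -37.7 slopes -0.013 -0.001 xmax 91.5
scene 689 tilt x,y [ 0.    -0.047] z0 17.9 rect [  9.  -23.7] [ 48.7 165.5] 89.3 outer edge y@x=55 -39.4 slopes -0.028 0.003 xmax 91.8
```

View pics/crop7.png

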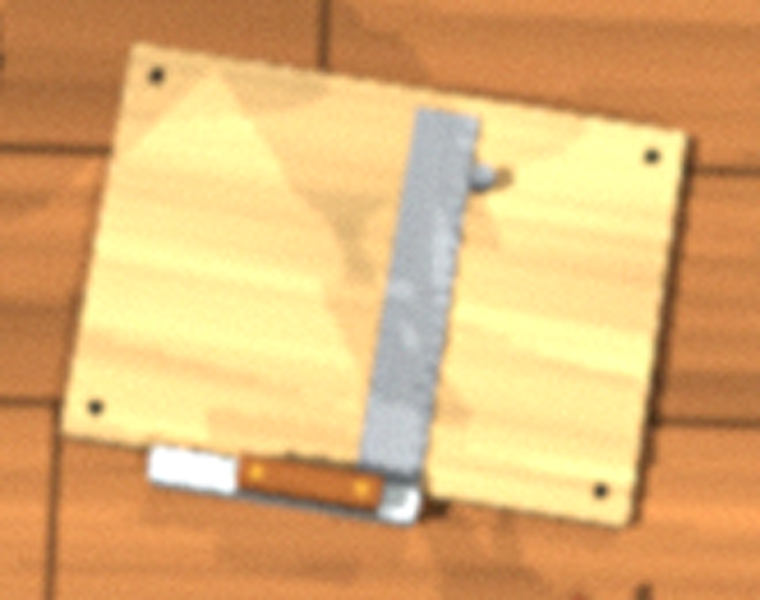

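View pics/scene7.png

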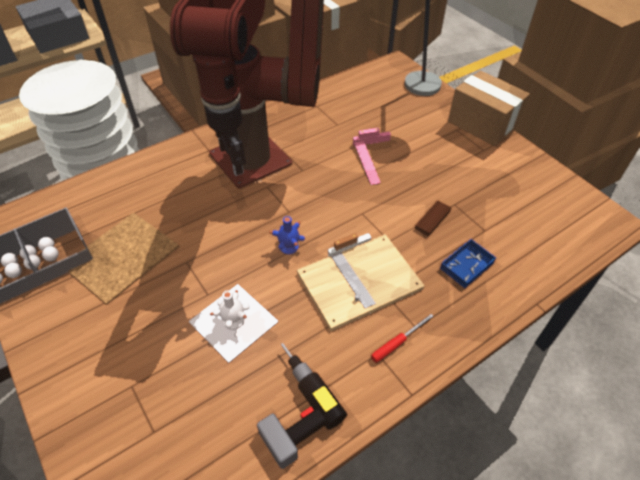

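The square lies with its fence along the near edge and its blade on the pin (crop 480,178). The model is upright on the sheet. One numeric check of fence flushness remains.

```bash
cat > m5.py <<'E'
from h import *
# edges where height crosses a level, per column strip in board frame
a=np.radians(-7.55); R=np.array([[np.cos(a),-np.sin(a)],[np.sin(a),np.cos(a)]])
cen={"top":[595.7,-.4],"scene":[598.4,-2.9]}
for n in ["top","scene"]:
    for suf in ["","7"]:
        f=pickle.load(open(n+suf+".pkl","rb")); C=cloud(f); B=(C[...,:2]-cen[n])@R; bx,by,z=B[...,0],B[...,1],C[...,2]
        def fit(mask,fn,rng,ax,w=5):
            t,e=(by,bx) if ax else (bx,by); X=[];Y=[]
            for lo in range(*rng,w):
                q=mask&(t>=lo)&(t<lo+w)
                if q.sum()>1: X.append(lo+w/2);Y.append(fn(e[q]))
            X,Y=np.array(X),np.array(Y); c=np.polyfit(X,Y,1); r=Y-np.polyval(c,X); k=abs(r)<2.5*r.std()+.1; return np.polyfit(X[k],Y[k],1).round(4),k.sum(),r[k].std().round(2)
        top=(z>12)&(z<24)
        if not suf:
            print(n,"near",fit(top&(bx<-60)&(bx>-115),np.min,(-130,130),1),"far",fit(top&(bx>60)&(bx<115),np.max,(-130,130),1))
            print(n,"left",fit(top&(by>110)&(by<155),np.max,(-90,90),0),"right",fit(top&(by<-110)&(by>-155),np.min,(-90,90),0))
        else:
            g=(z>46)&(z<62)&(bx<-85)&(bx>-130)&(by>-40)&(by<100); m=B[g]; w,V=np.linalg.eigh(np.cov(m.T)); v=V[:,1]*np.sign(V[1,1])
            print(n,"grip mean",m.mean(0).round(1),"yaw",(-v[0]/v[1]).round(4),"fence outer",fit((z>22)&(z<62)&(bx<-95)&(bx>-130),np.min,(-35,90),1))
            for name,lo,hi in (("heel end",-36,-22),("toe end",72,92)):
                q=(z>25)&(z<36)&(bx<-90)&(bx>-130)&(by>lo)&(by<hi); print(name,q.sum(),B[q].mean(0).round(1))
E
python3 m5.py
```

```text
top near (array([ 2.00000e-04, -9.90622e+01]), np.int64(52), np.float64(0.5)) far (array([1.80000e-03, 9.80335e+01]), np.int64(52), np.float64(0.8))
top left (array([-3.000000e-04,  1.391482e+02]), np.int64(36), np.float64(0.68)) right (array([-4.000000e-03, -1.391877e+02]), np.int64(36), np.float64(0.62))
top grip mean [-107.9   14.6] yaw 0.0102 fence outer (array([-3.700000e-03, -1.153338e+02]), np.int64(24), np.float64(0.27))
heel end 49 [-107.4  -29.2]
toe end 68 [-107.9   81.8]
scene near (array([ 2.70000e-03, -9.97452e+01]), np.int64(40), np.float64(1.36)) far (array([6.10000e-03, 9.95266e+01]), np.int64(52), np.float64(1.22))
scene left (array([-1.400000e-03,  1.391351e+02]), np.int64(35), np.float64(1.21)) right (array([-5.000000e-04, -1.391698e+02]), np.int64(35), np.float64(1.06))
scene grip mean [-106.1   13.7] yaw 0.0088 fence outer (array([ 1.620000e-02, -1.151371e+02]), np.int64(24), np.float64(2.03))
heel end 27 [-107.1  -28.6]
toe end 31 [-107.3   81.1]
```

```bash
python3 -c "
from h import *
print(arm.hand_in(),arm.get_clock())"
```

```text
the job is handed in; nothing more can be done
the job is handed in; nothing more can be done
```

The job is handed in, with no verdict returned: the model stands upright at the centre of the foam sheet, and the square lies with its fence along the board's near edge (the two ends agree to about 0.5 mm) and its blade against the pin. It took about 38 s of the 64 s allowed.

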